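# Set the flip tags on the sample-tube docking board

## Task

Set the four flip tags on the docking board so that only the full tube racks show the ring: the tag in front of a rack with a tube in every hole must lean back towards the rack, ring face up, and the tag of a part-filled or empty rack must lean forward, away from the rack, bar face up. Tip each wrong tag over its hinge with a gentle push of the fingertips, without gripping it, and let it come to rest on its stop. Leave the racks, the bottles and everything else on the bench where they stand.

Things in the scene. Friction and masses are not known exactly. Their poses are not given: they have to be found in the camera images.
- board: fixed dark steel docking board on the bench, 310 mm (x) x 445 mm (y), 4 mm thick, lips up to 18 mm high; four lanes side by side at 105 mm pitch, each with a tube rack behind and a flip tag in front. Origin: centre of its underside; x points from the tags to the racks, away from the robot, y along the row of tags. Yaw within 0.25 rad of the world's
- tag_a: one of four equal steel brackets fixed on the board's front rail, 34 (x) x 78 (y) x 54 mm high. Origin: centre of underside, 14 mm above the bench; x points to its rack. Hinge line 48 mm above the origin, along y. Carries a white leaf 64 mm wide (y), 85 mm from hinge to free edge, 3 mm thick; raised black ring on one face, bar on the other; edge 130 mm above bench leaning, 147 upright
- flap_a (a joint): angle of the leaf on tag_a, rad: 0 upright; +0.65 on its rear stop, leaning to the rack, RING face up; -0.65 on its front stop, leaning away from the rack (to the robot side), BAR face up. Turns freely with a little friction (leaf 20 to 45 g, no spring); past upright by 0.2 rad or more it drops by itself to the other stop. Free edge 51 mm before or behind the hinge line when leaning
- tag_b: one of four equal steel brackets fixed on the board's front rail, 34 (x) x 78 (y) x 54 mm high. Origin: centre of underside, 14 mm above the bench; x points to its rack. Hinge line 48 mm above the origin, along y. Carries a white leaf 64 mm wide (y), 85 mm from hinge to free edge, 3 mm thick; raised black ring on one face, bar on the other; edge 130 mm above bench leaning, 147 upright
- flap_b (a joint): angle of the leaf on tag_b, rad: 0 upright; +0.65 on its rear stop, leaning to the rack, RING face up; -0.65 on its front stop, leaning away from the rack (to the robot side), BAR face up. Turns freely with a little friction (leaf 20 to 45 g, no spring); past upright by 0.2 rad or more it drops by itself to the other stop. Free edge 51 mm before or behind the hinge line when leaning
- tag_c: one of four equal steel brackets fixed on the board's front rail, 34 (x) x 78 (y) x 54 mm high. Origin: centre of underside, 14 mm above the bench; x points to its rack. Hinge line 48 mm above the origin, along y. Carries a white leaf 64 mm wide (y), 85 mm from hinge to free edge, 3 mm thick; raised black ring on one face, bar on the other; edge 130 mm above bench leaning, 147 upright
- flap_c (a joint): angle of the leaf on tag_c, rad: 0 upright; +0.65 on its rear stop, leaning to the rack, RING face up; -0.65 on its front stop, leaning away from the rack (to the robot side), BAR face up. Turns freely with a little friction (leaf 20 to 45 g, no spring); past upright by 0.2 rad or more it drops by itself to the other stop. Free edge 51 mm before or behind the hinge line when leaning
- tag_d: one of four equal steel brackets fixed on the board's front rail, 34 (x) x 78 (y) x 54 mm high. Origin: centre of underside, 14 mm above the bench; x points to its rack. Hinge line 48 mm above the origin, along y. Carries a white leaf 64 mm wide (y), 85 mm from hinge to free edge, 3 mm thick; raised black ring on one face, bar on the other; edge 130 mm above bench leaning, 147 upright
- flap_d (a joint): angle of the leaf on tag_d, rad: 0 upright; +0.65 on its rear stop, leaning to the rack, RING face up; -0.65 on its front stop, leaning away from the rack (to the robot side), BAR face up. Turns freely with a little friction (leaf 20 to 45 g, no spring); past upright by 0.2 rad or more it drops by itself to the other stop. Free edge 51 mm before or behind the hinge line when leaning
- rack_p: FULL rack: ten blue-capped tubes, one in every hole. White 2 x 5 tube rack, 122 (x) x 54 x 58 mm high, loose on the board in a lane; tubes 13 mm thick, caps reach 88 mm above its underside. Origin: centre of underside. It belongs to the tag straight before it: rack origin 176 to 182 mm from that bracket's origin along the bracket's +x, within 6 mm sideways.
- rack_q: FULL rack: ten blue-capped tubes, one in every hole. White 2 x 5 tube rack, 122 (x) x 54 x 58 mm high, loose on the board in a lane; tubes 13 mm thick, caps reach 88 mm above its underside. Origin: centre of underside. It belongs to the tag straight before it: rack origin 176 to 182 mm from that bracket's origin along the bracket's +x, within 6 mm sideways.
- rack_r: PART-FILLED rack: four tubes of ten, at the end nearest the tag. White 2 x 5 tube rack, 122 (x) x 54 x 58 mm high, loose on the board in a lane; tubes 13 mm thick, caps reach 88 mm above its underside. Origin: centre of underside. It belongs to the tag straight before it: rack origin 176 to 182 mm from that bracket's origin along the bracket's +x, within 6 mm sideways.
- rack_s: EMPTY rack: no tubes. White 2 x 5 tube rack, 122 (x) x 54 x 58 mm high, loose on the board in a lane; tubes 13 mm thick, caps reach 88 mm above its underside. Origin: centre of underside. It belongs to the tag straight before it: rack origin 176 to 182 mm from that bracket's origin along the bracket's +x, within 6 mm sideways.
- dropper_0: loose white dropper bottle, 22 mm thick, 58 mm high, standing on the board in a gap between two tags, just behind the tag row. Origin: centre of underside
- dropper_1: the second dropper bottle, same size, in another gap
- beaker: loose glass beaker, 66 mm wide, 80 mm high, left of the work. Origin: centre of underside
- ethanol: loose white bottle, 62 mm thick, 150 mm high, right of the board. Origin: centre of underside
- cassette_0: loose white test cassette, 70 x 21 x 6 mm, lying on the bench right of the board. Origin: centre of underside
- cassette_1: second test cassette, same size, lying on the front edge of the board before the tags
- marker: loose marker pen, 127 x 14 x 14 mm, lying on the bench. Origin: centre of underside
- buffer_jar: loose amber jar, 60 mm wide, 75 mm high, front right. Origin: centre of underside

How it is judged:
By the outcome, as a careful person would: the job done as asked, in the order asked, and still so for the second after the job is handed in, with the robot touching nothing.
It also fails if it takes over 54 s, if anything falls off the work surface, if the arm or the gripper's body presses on something with over 40 N, if the wrist force passes 120 N, or if a joint passes its speed limit or range.

## Robot

A 6-joint arm with a two-finger parallel gripper is mounted at the origin on the work surface. World frame = base frame: x ahead of the robot, y to its left, z up, the work surface at z = 0. Lengths are in mm, angles in degrees, forces in N, time in s.
With the tool pointing down it reaches from about 300 to 1000 mm from the base axis. Payload 5.1 kg.
Tool frame: the origin (TCP) lies at the very end of the fingers, on their centre line; the grasp point (between the pads) lies 19 mm behind it (ctrl.hold_point_z is the distance from the TCP to the grasp point, in mm); z points along the fingers, y is the direction in which the jaws open and shut (so a half turn about z gives the same grasp; the last joint's range is limited). The gripper opens to 95 mm and grips with 3 to 60 N. Pads are 20 mm wide; open, the fingers measure 119 mm over their backs; the gripper's body (75 mm by 180 mm) begins 59 mm behind the grasp point.
Start: joints at [-73.659, 7.093, 94.555, -0, 78.352, -4.733], TCP at [233.684, -606.528, 214.656] pointing down, gripper open.
Joint ranges: [-149.61, 149.61], [-58.7, 133.49], [1.44, 155.28], [-77.14, 257.14], [18.33, 153.61], [-166.67, 166.67]. Speed limits (degrees/s): [147.25, 147.25, 180, 180, 180, 180].

## Interface

Orientations are given as [roll, pitch, yaw] about the fixed x, y, z axes, in that order (R = Rz(yaw) Ry(pitch) Rx(roll)).
In Python, from workcell import monitor, imaging, job_done, ctrl gives the robot as it stands. The module is installed in compiled form; this text tells all that it offers.
- The arm moves only by the tool jog_arm, never from a script. Its argument "increments" is a list that holds one entry, the list of rows, each a list of 7 numbers: the shift along the tool's x, y, z in m, then the turn, a rotation vector about the tool's x, y, z in rad, then the closure in counts, from 0 (fully open) to 255 (shut). A call has 1 to 20 rows; each row shifts and turns the commanded pose from where the row before left it, along the tool's axes as they then stand; what a row does not reach is not made up. A row lasts 1/8 s, in which the tool goes at most 62.5 mm and 10.7 degrees, less where a joint would pass 70% of its speed; a pose out of reach is approached as far as the arm can. A call is refused whole if a number of a shift passes 0.0625 or a number of a turn 0.188, either way. A call with a gripper value outside its range is refused whole. The fingers move at their own pace and stop on an object; "squeeze" is the grip in N (left out, the last holds). Time passes only in rows, so rows that do not move let the fingers close. It gives the time, the measured TCP pose, the force and the opening at its end, in the units of the state.
- monitor.get_state(): the state, without advancing time (a new reading comes with each control period).
- imaging.get_image(name): name is "scene" or "top" or "wrist"; returns a dict with "img" (420x560x3 uint8, red, green, blue), "K" (3x3 intrinsics, pixels), "R" (3x3) and "t" (3): a world point X has camera coordinates R X + t. Camera axes: x right, y down, z forward; pixel columns grow to the right and rows downward; lengths in mm; the calibration is good to about 2 mm. A picture is of the moment at which its call begins. There is no depth.
- job_done(): hands the job in, once; it reports no verdict.
The state is a dict: "time_s": time; "q": joint angles; "dq": joint speeds; "tau": joint torques, N m; "tcp_pos": TCP position; "eef_rot": TCP orientation; "wrist_force": force on the tool from outside, world axes, zero at the start; "moment": the same for the moment, N m; "width": opening from 0.0 (shut) to 1.0 (fully open).
Only numpy, scipy, OpenCV 4.12 (cv2) and the standard library are available. Lean on these libraries where they do the work, as an engineer would, in place of code of your own. Each camera call takes 0.05 s, during which the arm holds its last target. There are 200 camera calls.

## Working session

There is one attempt and no reset: what is moved stays moved. The work goes in short steps, Python scripts to look and compute and a tool call to move; the robot and the scene stay as the last step left them, time stands still between calls to the robot, and variables do not carry over. Pictures are saved under pics/ and viewed, about 8 in all and at most 12, crops included, and the job is handed in when it is done.

Besides the shell and the picture viewer there is one more tool, called after "Call:" by a JSON object that holds its "name" and its "arguments". jog_arm: Moves the arm, as the interface text tells. Its arguments: {"type":"object","properties":{"increments":{"type":"array"},"squeeze":{"type":"number"}},"required":["increments"]}

```bash
mkdir -p pics; python3 - <<'E'
from workcell import monitor, imaging
import cv2, numpy as np
for n in ("top","scene"):
    d=imaging.get_image(n); cv2.imwrite(f"pics/{n}0.png",d["img"][:,:,::-1]); np.savez(f"pics/{n}0.npz",**d)
    print(n,np.round(d["K"],1).tolist(),np.round(d["R"],4).tolist(),np.round(d["t"],1).tolist())
s=monitor.get_state(); print(s["time_s"],s["tcp_pos"],s["eef_rot"],s["width"])
E
```

```text
top [[401.6, 0.0, 279.3], [0.0, 401.6, 209.7], [0.0, 0.0, 1.0]] [[-0.016, -0.9999, -0.0064], [-0.9892, 0.0168, -0.1459], [0.146, 0.004, -0.9893]] [-11.6, 599.1, 1089.0]
scene [[448.3, 0.0, 293.9], [0.0, 448.3, 213.9], [0.0, 0.0, 1.0]] [[0.6138, 0.7892, 0.0183], [0.5585, -0.4177, -0.7167], [-0.558, 0.4502, -0.6972]] [-362.9, -295.2, 1564.5]
0.1 [ 233.51010725 -605.98356879  213.49127222] [-1.79890889e+02 -8.18855465e-03  2.10737605e+01] 1.0016738671959844
```

View pics/top0.png

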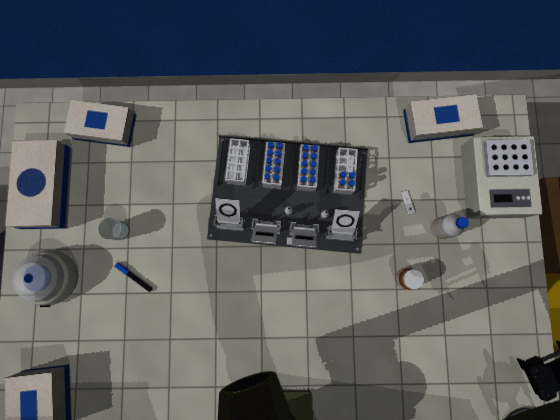

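View pics/scene0.png

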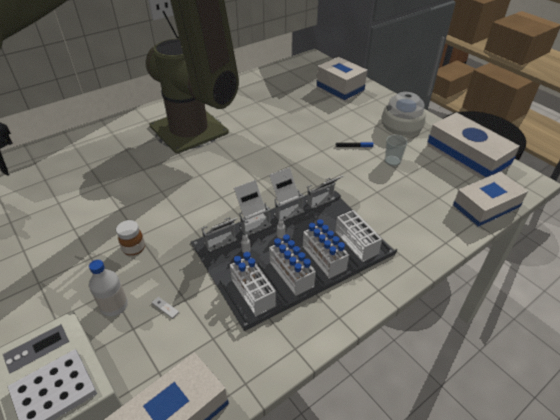

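```bash
python3 - <<'E'
import cv2
i=cv2.imread("pics/top0.png")[125:260,200:380]
cv2.imwrite("pics/c1.png",cv2.resize(i,None,fx=4.4,fy=4.4,interpolation=cv2.INTER_CUBIC))
E
```

```text
(no output)
```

View pics/c1.png

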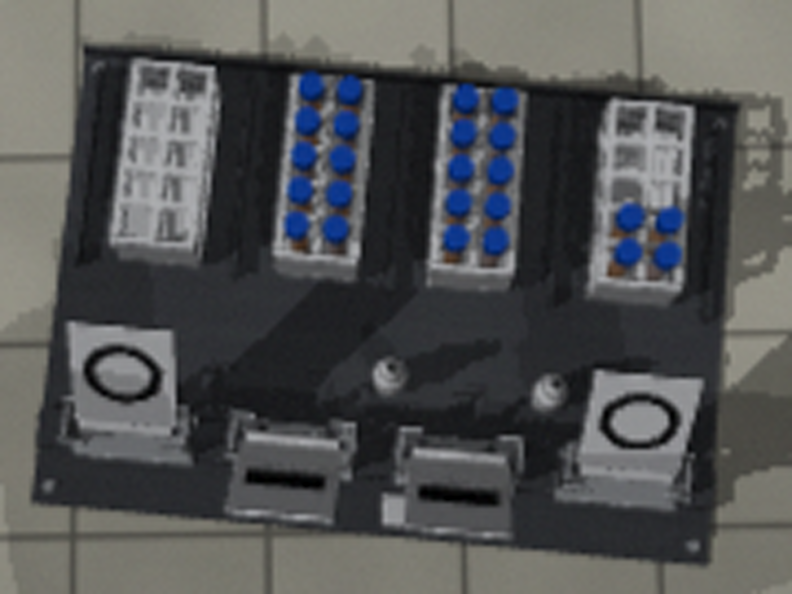

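```bash
cat > h.py <<'E'
import numpy as np
def ray(d,uv,z):
    K,R,t=d["K"],d["R"],d["t"]; C=-R.T@t
    v=R.T@np.linalg.inv(K)@np.array([uv[0],uv[1],1.]); return (C+v*(z-C[2])/v[2])
E
python3 - <<'E'
from h import *
d=np.load("pics/top0.npz"); f=lambda p,z:ray(d,(p[0]/4.4+200-.4,p[1]/4.4+125-.4),z)
def show(n,a,b,z):
    A,B=f(a,z),f(b,z); m=(A+B)/2; v=A-B
    print(n,A[:2].round(),B[:2].round(),"mid",m[:2].round(1),"len",np.linalg.norm(v).round(1),"yaw",np.degrees(np.arctan2(-v[0],v[1])).round(1)); return m
show("rear",(85,47),(738,103),10);show("front",(33,503),(710,563),4)
T=[show(i,a,b,130)[:2] for i,(a,b) in enumerate([((68,322),(174,330)),((228,512),(334,522)),((405,523),(511,536)),((593,370),(702,378))])]
for k in((90,372),(0,0)): pass
v=(T[3]-T[0]);yaw=np.arctan2(v[0],-v[1]);print("yaw",np.degrees(yaw),np.linalg.norm(v)/3)
v=(T[2]-T[1]);print(np.degrees(np.arctan2(v[0],-v[1])),np.linalg.norm(v))
ex=np.array([np.cos(yaw),np.sin(yaw)])
H=[T[i]+(-51 if i in(0,3) else 51)*ex for i in range(4)]
for i in range(4): print("hinge",i,H[i].round(1), (H[i]@ex).round(1),(H[i]@[-ex[1],ex[0]]).round(1))
for n,p in (("drop0",(390,365)),("drop1",(552,382))): P=f(p,72)[:2];print(n,P.round(),P@ex,P@[-ex[1],ex[0]])
E
```

```text
rear [832. 156.] [ 785. -286.] mid [808.3 -64.9] len 443.9 yaw -6.1
front [523. 189.] [ 476. -254.] mid [499.6 -32.4] len 445.3 yaw -6.0
0 [621. 146.] [615.  83.] mid [617.6 114.4] len 63.4 yaw -5.4
1 [506.  51.] [499. -11.] mid [502.6  20.4] len 62.3 yaw -6.3
2 [498. -52.] [ 489. -114.] mid [493.6 -82.9] len 62.3 yaw -7.9
3 [ 586. -165.] [ 581. -229.] mid [ 583.5 -197.2] len 64.4 yaw -5.2
yaw -6.255648654146557 104.49828127137339
-4.975462127750965 103.71781366985293
hinge 0 [566.9 120. ] 550.5 181.0
hinge 1 [553.3  14.8] 548.3 75.0
hinge 2 [544.3 -88.5] 550.7 -28.7
hinge 3 [ 532.8 -191.7] 550.5 -132.5
drop0 [600. -46.] 601.7409092421191 19.488181076500297
drop1 [ 588. -147.] 600.3545047860424 -82.16272027135857
```

Top view: from left to right the lanes hold an empty rack (tag showing ring), two full racks (tags showing bar) and a part-filled rack (tag showing ring), so all four tags are wrong. The board measurements match the given sizes. I'll shut the fingers, turn to the board's yaw and go above the front of the third tag.

Call:
{"name": "jog_arm", "arguments": {"increments": [[[0,0,0,0,0,0.119,255],[0,0,0,0,0,0.119,255],[0,0,0,0,0,0.119,255],[0,0,0,0,0,0.119,255],[0.016,-0.05,0,0,0,0,255],[0.016,-0.05,0,0,0,0,255],[0.016,-0.05,0,0,0,0,255],[0.016,-0.05,0,0,0,0,255],[0.016,-0.05,0,0,0,0,255],[0.016,-0.05,0,0,0,0,255],[0.016,-0.05,0,0,0,0,255],[0.016,-0.05,0,0,0,0,255],[0.016,-0.05,0,0,0,0,255],[0.016,-0.05,0,0,0,0,255],[0.016,-0.05,0,0,0,0,255],[0,0,0,0,0,0,255],[0,0,0,0,0,0,255]]], "squeeze": 10}}

```text
time_s: 2.22
tcp_pos: [467.7, -78.9, 214.2]
eef_rot: [180.0, 0.1, -6.2]
wrist_force: [-0.1, 0.8, 0.1]
width: 0.004
```

```bash
cat >> h.py <<'E'
a=np.radians(-6.2); ex=np.array([np.cos(a),np.sin(a)]); ey=np.array([-ex[1],ex[0]])
def uv():
    from workcell import monitor
    s=monitor.get_state(); p=np.array(s["tcp_pos"]); print("t",s["time_s"],"u,v,z",(p[:2]@ex).round(1),(p[:2]@ey).round(1),p[2].round(1),"rot",np.round(s["eef_rot"],1),"F",np.round(s["wrist_force"],1),"w",round(s["width"],2))
E
python3 - <<'E'
from h import *; uv()
from workcell import imaging; import cv2
d=imaging.get_image("wrist"); cv2.imwrite("pics/w1.png",d["img"][:,:,::-1])
# predicted hinge-line / free-edge ends
im=d["img"][:,:,::-1].copy()
for vc,s in((181,1),(75.5,-1),(-28.7,-1),(-133,1)):
    for u,z in((550.0,62),(550+51*s,130)):
        for o in(-32,32):
            X=np.array([*(u*ex+(vc+o)*ey),z]); c=d["K"]@(d["R"]@X+d["t"]); 
            if c[2]>0: cv2.circle(im,tuple(int(q) for q in c[:2]/c[2]),3,(0,0,255),-1)
cv2.imwrite("pics/w1.png",im)
E
```

```text
t 2.225 u,v,z 473.5 -27.9 214.2 rot [ 1.8e+02  1.0e-01 -6.2e+00] F [-0.1  0.8  0.1] w 0.0
```

View pics/w1.png

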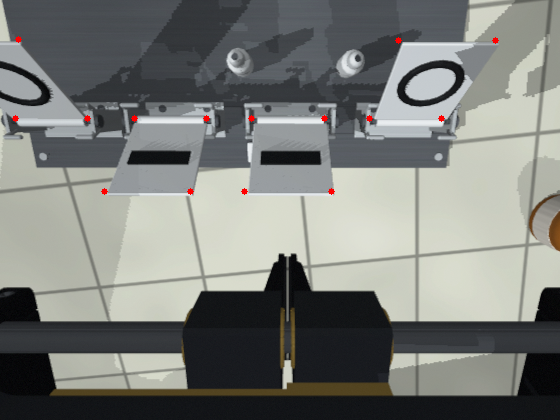

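The wrist view shows the predicted hinge and edge points (red) lying on the leaf corners, for example (245,191) and (331,191) for the third tag. The position is good. Next I descend in front of it and push.

Call:
{"name": "jog_arm", "arguments": {"increments": [[[0,0,0.035,0,0,0,255],[0,0,0.035,0,0,0,255],[0,0,0.034,0,0,0,255],[0.01,0,0,0,0,0,255],[0.01,0,0,0,0,0,255],[0.008,0,0,0,0,0,255],[0.008,0,0,0,0,0,255],[0.008,0,0,0,0,0,255],[0.008,0,0,0,0,0,255],[0.008,0,0,0,0,0,255],[0.008,0,0,0,0,0,255],[0.008,0,0,0,0,0,255],[0.008,0,0,0,0,0,255],[0.002,0,0,0,0,0,255],[0,0,0,0,0,0,255],[0,0,0,0,0,0,255],[0,0,0,0,0,0,255]]]}}

```text
time_s: 4.4
tcp_pos: [553.4, -88.0, 110.7]
eef_rot: [-180.0, 0.0, -6.2]
wrist_force: [0.1, -0.3, -0.1]
width: 0.003
```

```bash
python3 - <<'E'
from h import *; uv()
from workcell import imaging; import cv2
a=imaging.get_image("wrist")["img"][:210]; b=imaging.get_image("top")["img"][125:260,200:380]
b=cv2.resize(b,(560,420),interpolation=cv2.INTER_CUBIC)
cv2.imwrite("pics/p1.png",np.vstack([a,b[150:]])[:,:,::-1])
E
```

```text
t 4.4 u,v,z 559.6 -27.7 110.7 rot [-180.     0.    -6.2] F [ 0.1 -0.3 -0.1] w 0.0
```

View pics/p1.png

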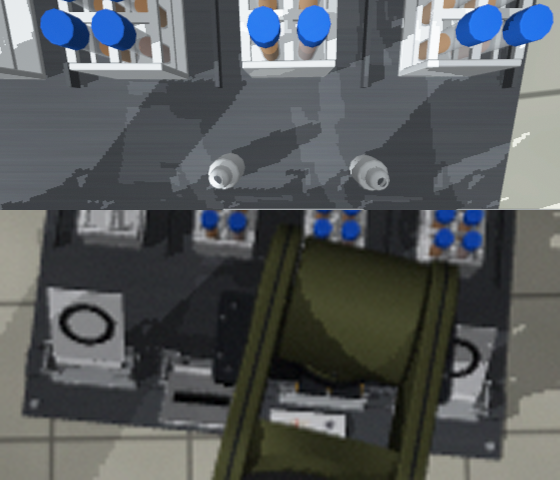

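Call:
{"name": "jog_arm", "arguments": {"increments": [[[-0.03,0,0,0,0,0,255],[-0.03,0,0,0,0,0,255],[-0.026,0,-0.025,0,0,0,255],[0,-0.026,-0.035,0,0,0,255],[0,-0.026,-0.04,0,0,0,255],[0,-0.026,0,0,0,0,255],[0,-0.026,0,0,0,0,255],[0,0,0,0,0,0,255]]]}}

```text
time_s: 5.5
tcp_pos: [479.2, 25.7, 210.8]
eef_rot: [180.0, -0.0, -6.1]
wrist_force: [0.0, -0.6, -0.5]
width: 0.007
```

```bash
python3 - <<'E'
from h import *; uv()
from workcell import imaging; import cv2
cv2.imwrite("pics/p2.png",imaging.get_image("wrist")["img"][:,:,::-1])
E
```

```text
t 5.5 u,v,z 473.6 77.3 210.8 rot [180.   -0.   -6.1] F [ 0.  -0.6 -0.5] w 0.01
```

View pics/p2.png

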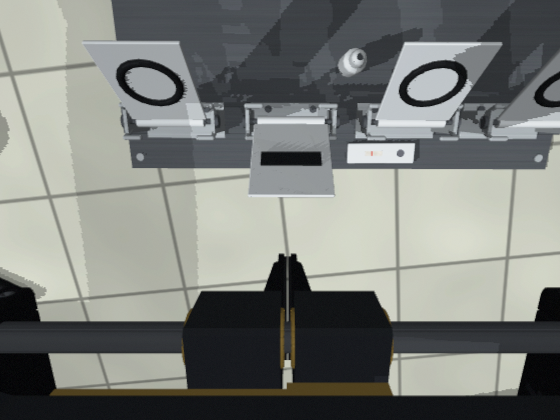

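The third tag now lies on its rear stop with the ring up (435,83), and both the cassette and the dropper are undisturbed. Same push on the second tag, straight ahead.

Call:
{"name": "jog_arm", "arguments": {"increments": [[[0,0,0.035,0,0,0,255],[0,0,0.035,0,0,0,255],[0,0,0.031,0,0,0,255],[0.01,0,0,0,0,0,255],[0.01,0,0,0,0,0,255],[0.008,0,0,0,0,0,255],[0.008,0,0,0,0,0,255],[0.008,0,0,0,0,0,255],[0.008,0,0,0,0,0,255],[0.008,0,0,0,0,0,255],[0.008,0,0,0,0,0,255],[0.008,0,0,0,0,0,255],[0.008,0,0,0,0,0,255],[0.002,0,0,0,0,0,255],[0,0,0,0,0,0,255],[0,0,0,0,0,0,255],[0,0,0,0,0,0,255],[-0.03,0,0,0,0,0,255],[-0.03,0,0,0,0,0,255],[-0.026,0,-0.025,0,0,0,255]]]}}

```text
time_s: 8.05
tcp_pos: [476.4, 24.8, 132.6]
eef_rot: [180.0, 0.3, -6.2]
wrist_force: [-0.3, 0.8, 1.6]
width: 0.004
```

Call:
{"name": "jog_arm", "arguments": {"increments": [[[0,0,-0.04,0,0,0,255],[0,0,-0.04,0,0,0,255],[0.038,-0.026,0,0,0,0,255],[0.038,-0.026,0,0,0,0,255],[0.038,-0.026,0,0,0,0,255],[0.04,-0.026,0,0,0,0,255],[0,0,0,0,0,0,255],[0,0,0,0,0,0,255]]]}}

```text
time_s: 9.05
tcp_pos: [642.9, 111.2, 214.2]
eef_rot: [180.0, 0.1, -6.2]
wrist_force: [-0.1, -0.3, 0.3]
width: 0.004
```

```bash
python3 - <<'E'
from h import *; uv()
E
```

```text
t 9.05 u,v,z 627.2 180.0 214.2 rot [ 1.8e+02  1.0e-01 -6.2e+00] F [-0.1 -0.3  0.3] w 0.0
```

Call:
{"name": "jog_arm", "arguments": {"increments": [[[0,0,0.035,0,0,0,255],[0,0,0.035,0,0,0,255],[0,0,0.034,0,0,0,255],[-0.01,0,0,0,0,0,255],[-0.01,0,0,0,0,0,255],[-0.008,0,0,0,0,0,255],[-0.008,0,0,0,0,0,255],[-0.008,0,0,0,0,0,255],[-0.008,0,0,0,0,0,255],[-0.008,0,0,0,0,0,255],[-0.008,0,0,0,0,0,255],[-0.008,0,0,0,0,0,255],[-0.008,0,0,0,0,0,255],[-0.002,0,0,0,0,0,255],[0,0,0,0,0,0,255],[0,0,0,0,0,0,255],[0,0,0,0,0,0,255],[0.03,0,0,0,0,0,255],[0.03,0,0,0,0,0,255],[0.026,0,-0.025,0,0,0,255]]]}}

```text
time_s: 11.55
tcp_pos: [642.9, 111.0, 133.1]
eef_rot: [179.9, 0.3, -6.2]
wrist_force: [-0.1, 0.5, -0.1]
width: 0.003
```

Call:
{"name": "jog_arm", "arguments": {"increments": [[[0,0,-0.04,0,0,0,255],[0,0,-0.04,0,0,0,255],[0,0.045,0,0,0,0,255],[0,0.045,0,0,0,0,255],[0,0.045,0,0,0,0,255],[0,0.045,0,0,0,0,255],[0,0.045,0,0,0,0,255],[0,0.045,0,0,0,0,255],[0,0.043,0,0,0,0,255],[0,0,0,0,0,0,255],[0,0,0,0,0,0,255]]]}}

```text
time_s: 12.92
tcp_pos: [609.9, -199.4, 215.5]
eef_rot: [-180.0, 0.0, -6.2]
wrist_force: [-0.3, 0.6, -0.1]
width: 0.005
```

```bash
python3 - <<'E'
from h import *; uv()
E
```

```text
t 12.925 u,v,z 627.8 -132.4 215.5 rot [-180.     0.    -6.2] F [-0.3  0.6 -0.1] w 0.01
```

Call:
{"name": "jog_arm", "arguments": {"increments": [[[0,0,0.035,0,0,0,255],[0,0,0.035,0,0,0,255],[0,0,0.035,0,0,0,255],[-0.01,0,0,0,0,0,255],[-0.01,0,0,0,0,0,255],[-0.008,0,0,0,0,0,255],[-0.008,0,0,0,0,0,255],[-0.008,0,0,0,0,0,255],[-0.008,0,0,0,0,0,255],[-0.008,0,0,0,0,0,255],[-0.008,0,0,0,0,0,255],[-0.008,0,0,0,0,0,255],[-0.008,0,0,0,0,0,255],[-0.002,0,0,0,0,0,255],[0,0,0,0,0,0,255],[0,0,0,0,0,0,255],[0,0,0,0,0,0,255],[0.03,0,0,0,0,0,255],[0.03,0,0,0,0,0,255],[0.026,0,-0.025,0,0,0,255]]]}}

```text
time_s: 15.42
tcp_pos: [609.2, -199.2, 133.0]
eef_rot: [-179.9, 0.3, -6.2]
wrist_force: [-0.5, -0.7, 0.3]
width: 0.007
```

Call:
{"name": "jog_arm", "arguments": {"increments": [[[0,0,-0.04,0,0,0,255],[0,0,-0.05,0,0,0,255],[-0.03,0.02,-0.02,0,0,0,255],[-0.03,0.045,0,0,0,0,255],[-0.03,0.045,0,0,0,0,255],[-0.03,0.045,0,0,0,0,255],[-0.03,0.045,0,0,0,0,255],[-0.03,0.045,0,0,0,0,255],[-0.03,0.045,0,0,0,0,255],[-0.03,0.045,0,0,0,0,255],[-0.03,0.045,0,0,0,0,255],[-0.03,0.045,0,0,0,0,255],[0,0,0,0,0,0,255],[0,0,0,0,0,0,255]]]}}

```text
time_s: 17.18
tcp_pos: [265.9, -589.6, 245.3]
eef_rot: [-179.9, -0.0, -6.2]
wrist_force: [-0.3, -0.0, 0.0]
width: 0.007
```

```bash
python3 - <<'E'
from h import *; uv()
from workcell import imaging; import cv2
b=imaging.get_image("top")["img"]; cv2.imwrite("pics/f.png",b[:,:,::-1])
a=cv2.imread("pics/top0.png")[125:260,200:380]; b=b[125:260,200:380,::-1]
o=np.vstack([cv2.resize(b,(720,440),interpolation=cv2.INTER_CUBIC)]); cv2.imwrite("pics/f2.png",o)
A=cv2.imread("pics/top0.png")[60:320,90:480].astype(int);B=cv2.imread("pics/f.png")[60:320,90:480].astype(int)
m=(abs(A-B).max(2)>40).astype(np.uint8); n,_,st,c=cv2.connectedComponentsWithStats(m)
print([(s[:4]+[90,60,0,0]).tolist()+[int(s[4])] for s in st[1:] if s[4]>12])
E
```

```text
t 17.175 u,v,z 328.0 -557.4 245.3 rot [-179.9   -0.    -6.2] F [-0.3 -0.   0. ] w 0.01
[[215, 198, 26, 24, 385], [255, 202, 25, 23, 325], [393, 204, 5, 5, 17], [285, 207, 6, 8, 28], [293, 206, 27, 23, 319], [364, 206, 27, 19, 229], [260, 209, 14, 10, 98], [331, 209, 29, 23, 333], [321, 211, 6, 7, 31], [300, 212, 14, 10, 100], [339, 216, 13, 10, 100], [256, 225, 17, 2, 17], [217, 227, 19, 5, 44], [376, 229, 17, 6, 44], [256, 231, 18, 5, 48], [211, 232, 24, 8, 75], [251, 233, 25, 11, 132], [292, 235, 24, 13, 188], [335, 238, 18, 5, 47], [332, 240, 25, 12, 46]]
```

View pics/f2.png

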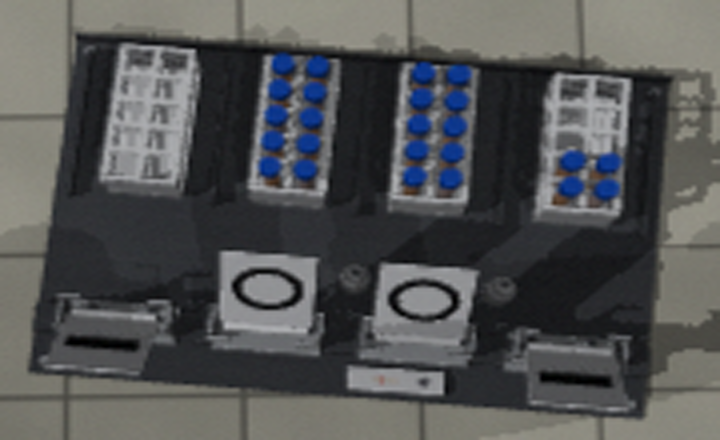

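The final top view shows both full racks with the ring up (tags leaning back), and the empty and part-filled racks with the bar up (tags leaning forward). The droppers are at the same pixels as before, only now in shadow, and there is no image change at the racks.

```bash
python3 -c "
from workcell import job_done; print(job_done())"
```

```text
the job is handed in; nothing more can be done
None
```

All four tags were set wrong, so I tipped each one over its hinge with the shut fingertips. The two middle tags (full racks) went back to ring up. The two outer tags (empty and part-filled racks) went forward to bar up.

The last top view shows all four leaves resting on the correct stops. Comparing it with the first picture, I saw no change at the racks, and the droppers were where they started. The comparison flagged only spots around the tag row, its shadows and the droppers. I took the spots as the leaves and their shadows. The arm finished clear of the board after about 17 s, and the wrist force was under 2 N at every reading I took. No check failed or disagreed.

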